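Two bearing balls from the click dispenser

TASK

Two ball dispensers with paddle knobs stand on the bench; a steel dish stands under the drop tube of one of them. Turn the knob of that dispenser clockwise (seen from above) exactly two clicks, 36 degrees each, so that two balls drop into the dish, then let go of the knob. Do not turn it on so far that a third ball drops, leave the other dispenser's knob alone, and leave the dish standing under the tube.

Things in the scene. Friction and masses are not known exactly. Their poses are not given: they have to be found in the camera images.
- knob (a joint): Angle of the knob to turn, rad: 0 at the start, grows clockwise seen from above. A light detent (0.06 N m) pulls it to the nearest multiple of 0.628 (36 degrees) once let go; two clicks are 1.257. A stop bars it from turning back below 0. Each click carries the drum on by one pocket; the next ball falls some 10 to 20 degrees before its click.
- knob_grip (a point): Middle of that knob's black paddle, on its vertical axis, 128 mm above the bench. The paddle is an upright plate 50 mm long (point x), 12 mm thick (point y), 40 mm high (20 mm below to 20 mm above this point). The fixed clear cover lies 25 mm below this point, a 34 mm wide flange 20 mm below. The paddle's -x end has a pale index line on top.
- dispenser: The dispenser to use, fixed to the bench. Origin: on the bench under the knob's axis. x points to its post and foot at the back (up to 115 mm out). Flat head 116 mm square with a clear round cover, 103 mm above the bench, over a drum with five balls; drop tube 34 mm wide, 38 mm from the axis towards -x, mouth 48 mm above the bench. Knob paddle along x at the start.
- dish: Loose round steel dish, 123 mm wide and 29 mm high, standing on the bench under the drop tube of the dispenser to be used. Origin: centre of its underside.
- ball_1_center (a point): Steel ball of 16 mm diameter, the first to drop (with the first click); starts in the drum in the pocket next to the tube. This point is its centre.
- ball_2_center (a point): Centre of the same kind of ball, the second to drop (with the second click). Three more balls follow it in the drum and must stay there.
- idle_knob (a joint): Angle of the knob of the other dispenser, of the same make, which has no dish under its tube: to be left alone, at 0.
Things that resemble listed ones, but are neither listed nor needed, are in the scene too. There is more than one size of the dish; the job needs the middle-sized.

How it is judged:
By the outcome, as a careful person would: the job done as asked, in the order asked, and still so for the second after the job is handed in, with the robot touching nothing.
It also fails if it takes over 29 s, if anything falls off the work surface, if the arm or the gripper's body presses on something with over 40 N, if the wrist force passes 120 N, or if a joint passes its speed limit or range.

ROBOT

A 7-joint arm with a two-finger parallel gripper is mounted at the origin on a cart in front of the work surface, level with it; the furniture and walls round the work are solid. World frame = base frame: x ahead of the robot, y to its left, z up, the work surface at z = 0. Lengths are in m, angles in rad, forces in N, time in s.
With the tool pointing down it reaches from about 0.35 to 0.775 m from the base axis. Payload 3.1 kg.
Tool frame: the origin (TCP) lies at the centre of the arm's flange, where the gripper is bolted on; the fingertips stand 173 mm ahead of it and the grasp point (between the pads) lies 155 mm ahead of it; z points along the fingers, y is the line along which they close (so a half turn about z gives the same grasp; the last joint's range is limited). The gripper opens to 85 mm and grips with 20 to 120 N. Pads are 22 mm wide; open, the fingers measure 114 mm over their backs; the gripper's body (76 mm by 85 mm) begins 54 mm behind the grasp point. The pads swing forward as they close: fully open they stand 13 mm farther back than shut.
Start: joints at [-1.306, 0.311, 0.014, 1.512, -0.004, 1.319, -0.027], TCP at [0.166, 0.524, 0.405] pointing down, gripper open.
Joint ranges: [-2.7, 2.7], [-0.3, 1.91], [-1.27, 1.3], [0.12, 2.57], [-1.44, 4.58], [0.2, 2.03], [-3.05, 3.05]. Speed limits (rad/s): [2.79, 2.79, 3.14, 3.14, 3.14, 3.14, 3.14].

INTERFACE

Orientations are given as a unit quaternion [w, x, y, z].
In Python, from plant import status, cams, arm, models gives the robot as it stands. The module is installed in compiled form; this text tells all that it offers.
- The arm moves only by the tool servo_tool, never from a script. Its arguments are lists of equal length, an entry for each row: "delta_pos": the shift along the world's x, y, z in m, a list of three; "delta_rot": the turn, a rotation vector about the world's x, y, z in rad, a list of three. A call has 1 to 5 rows; each row is the pose to reach, as a shift and turn from the pose commanded when the call began; what a row does not reach only later rows make up. A row lasts 1/10 s, in which the tool goes at most 50 mm and 8.59 degrees, less where a joint would pass 70% of its speed; a pose out of reach is approached as far as the arm can. A call with a gripper value outside its range is refused whole. "jaw" is the finger opening in m, from 0 to 0.0854, set as the call begins (left out, the last holds). The fingers move at their own pace and stop on an object; the grip force is fixed at half the most. Time passes only in rows, so rows that repeat a pose let the fingers close. It gives the time, the measured TCP pose, the force, the opening and the grip force at its end, in the units of the state.
- status.get_obs(): the state, without advancing time (a new reading comes with each control period).
- cams.get_image(name): name is "scene" or "top" or "wrist"; returns the picture (480x640x3 uint8, red, green, blue); there is no depth.
- cams.get_calibration(name): a dict with "vfov" (degrees; the focal length in pixels is half the picture's height over the tangent of half this angle, whatever the lens; pixels are square), "cx", "cy" (the principal point, pixels), "R" (3x3) and "t" (3): a world point X has camera coordinates R X + t. Camera axes: x right, y down, z forward; pixel columns grow to the right and rows downward; lengths in m; the calibration is good to about 2 mm. A picture is of the moment at which its call begins: read the wrist's pose just before it. get_calibration takes no time and is no camera call; for the wrist camera it gives the pose at the moment of the call.
- arm.finish_job(): hands the job in; it is judged then, once.
Trained networks look in the newest picture that a camera, given by its name, has taken for a name from the list of things; names that differ only in an ending like _2 or _b are one class to them, and where a whole thing is asked for, a point or a joint stands for the part that bears it (a point fixed in the world has none). Each returns a list of dicts, best first, with "conf" (0 to 1); they miss things now and then, are a little off and sometimes report something else, mostly with a low value. They report only what shows in the picture. A call takes as long as a camera call. They do not tell look-alikes from the thing itself.
- models.look_for(camera, target): "bbox" ([left, top, right, bottom] as shares, 0 to 1, of the picture: columns of its width, rows of its height, round what is visible of it).
- models.pinpoint(camera, target): "point" ([row, column] as shares, 0 to 1, of the picture: columns of its width, rows of its height: a listed point, or the origin of a listed thing).
The state is a dict: "t": time; "joints": joint angles; "qd": joint speeds; "effort": joint torques, N m; "tool_pos": TCP position; "orientation": TCP orientation; "wrist_force": force on the tool from outside, world axes, zero at the start; "ft_torque": the same for the moment, N m; "finger_gap": opening from 0.0 (shut) to 1.0 (fully open); "finger_force": force on a finger pad.
Only numpy, scipy, OpenCV 4.12 (cv2) and the standard library are available. Lean on these libraries where they do the work, as an engineer would, in place of code of your own. Each camera call takes 0.05 s, during which the arm holds its last target. There are 200 camera calls.

## Working session

There is one attempt and no reset: what is moved stays moved. The work goes in short steps, Python scripts to look and compute and a tool call to move; the robot and the scene stay as the last step left them, time stands still between calls to the robot, and variables do not carry over. Pictures are saved under pics/ and viewed, at most 10 in all, crops included, and the job is handed in when it is done.

Besides the shell and the picture viewer there is one more tool, called after "Request:" by a JSON object that holds its "name" and its "arguments". servo_tool: Moves the arm, as the interface text tells. Its arguments: {"type":"object","properties":{"delta_pos":{"type":"array","items":{"type":"array","items":{"type":"number"}}},"delta_rot":{"type":"array","items":{"type":"array","items":{"type":"number"}}},"jaw":{"type":"number"}},"required":["delta_pos","delta_rot"]}

```bash
mkdir -p pics; cat > h.py <<'E'
import numpy as np, cv2
from plant import status,cams,arm,models
def f(c): return 240/np.tan(np.radians(c['vfov'])/2)
def ray(cam,row,col,z,c=None):
    c=c or cams.get_calibration(cam); R=np.array(c['R']);t=np.array(c['t'])
    d=R.T@np.array([(col-c['cx'])/f(c),(row-c['cy'])/f(c),1]); o=-R.T@t
    return o+d*(z-o[2])/d[2]
def proj(cam,X,c=None):
    c=c or cams.get_calibration(cam); p=np.array(c['R'])@np.array(X)+np.array(c['t'])
    return p[1]/p[2]*f(c)+c['cy'],p[0]/p[2]*f(c)+c['cx']
def snap(cam,name):
    im=cams.get_image(cam); cv2.imwrite(f'pics/{name}.png',im[:,:,::-1]); return im
E
python3 - <<'E'
from h import *
np.set_printoptions(precision=4,suppress=True)
a=snap('scene','s1'); b=snap('top','t1')
for n,z in (('knob_grip',.128),('dish',0),('dispenser',0)):
  for cam in('scene','top'):
    for d in models.pinpoint(cam,n):
      r,c=d['point'][0]*480,d['point'][1]*640
      print(n,cam,round(d['conf'],2),round(r),round(c),ray(cam,r,c,z))
o=status.get_obs();print(o['t'],o['tool_pos'],o['orientation'],o['joints'])
E
```

```text
knob_grip scene 0.76 179 269 [0.5338 0.2291 0.128 ]
knob_grip top 0.75 189 214 [0.5501 0.2235 0.128 ]
dish scene 0.66 271 263 [0.3257 0.1314 0.    ]
dish scene 0.6 225 266 [0.4905 0.2229 0.    ]
dish top 0.97 220 226 [0.5011 0.2185 0.    ]
dish top 0.97 298 261 [0.3209 0.1299 0.    ]
dish top 0.96 311 186 [0.2877 0.3025 0.    ]
dispenser scene 0.73 215 272 [0.5364 0.2324 0.    ]
dispenser top 0.78 204 224 [0.5409 0.2231 0.    ]
0.4 [0.1661 0.5243 0.4045] [-0.      0.1528  0.9883 -0.0002] [-1.3057  0.311   0.014   1.5117 -0.0044  1.3192 -0.0272]
```

View pics/s1.png

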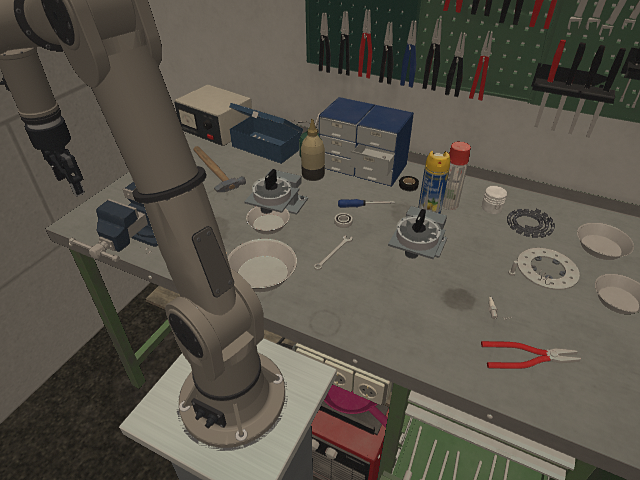

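View pics/t1.png

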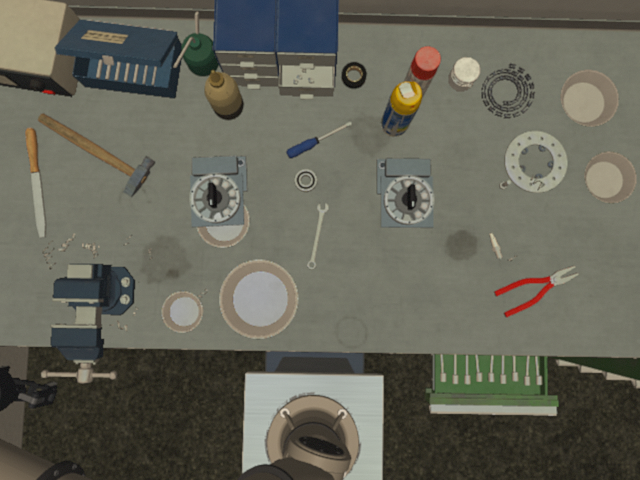

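The scene shows two dispensers: the left one at top (190,214) / scene (185,271), with a dish peeking out under its tube at top (222,225), and the right one at top (198,410), with no dish. The left one fits. The dish under it is the middle of the sizes: a larger one is at (298,260) and a smaller one at (311,183). I'll confirm this in a crop.

```bash
python3 - <<'E'
from h import *
im=cv2.imread('pics/t1.png')[145:255,165:275]
cv2.imwrite('pics/c1.png',cv2.resize(im,(770,770),interpolation=cv2.INTER_CUBIC)[:600+0])
s=cv2.imread('pics/s1.png')[155:240,230:315]
cv2.imwrite('pics/c2.png',np.hstack([cv2.resize(im,(400,400),interpolation=3),cv2.resize(s,(400,400),interpolation=3)]))
E
```

```text
(no output)
```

View pics/c2.png

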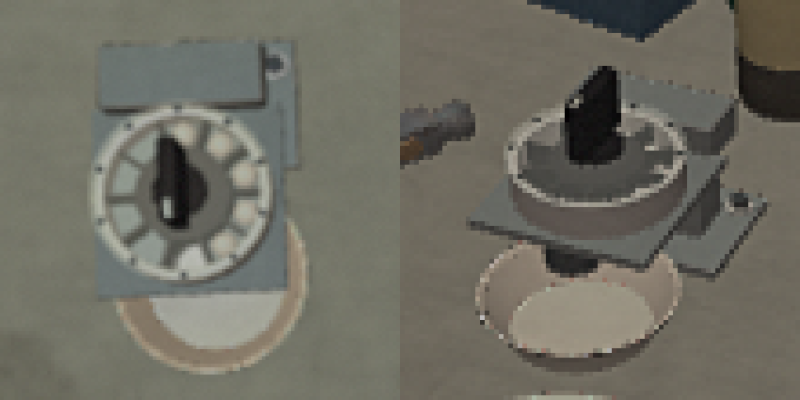

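The crop confirms it: the tube at (575,262) ends over the dish, and the balls sit in the drum. Next I'll move above the knob.

Request:
{"name": "servo_tool", "arguments": {"delta_pos": [[0.037,-0.03,0],[0.075,-0.06,0.0],[0.112,-0.09,0.0],[0.15,-0.12,0],[0.187,-0.15,0]], "delta_rot": [[0,0,0.03],[0,0,0.06],[0,0,0.1],[0,0,0.13],[0,0,0.17]]}}

```text
t: 0.9
tool_pos: [0.3544, 0.3729, 0.405]
orientation: [0.0, 0.068, 0.998, 0.0]
wrist_force: [1.3, 1.2, -0.3]
finger_gap: 1.002
finger_force: 0.0
```

Request:
{"name": "servo_tool", "arguments": {"delta_pos": [[0.037,-0.03,0],[0.075,-0.06,0.0],[0.112,-0.09,0.0],[0.15,-0.12,0],[0.187,-0.15,0]], "delta_rot": [[0,0,0.03],[0,0,0.06],[0,0,0.1],[0,0,0.13],[0,0,0.17]]}}

```text
t: 1.4
tool_pos: [0.5414, 0.223, 0.4049]
orientation: [0.0, -0.017, 1.0, 0.0]
wrist_force: [0.9, 1.0, 0.1]
finger_gap: 1.004
finger_force: 0.0
```

Request:
{"name": "servo_tool", "arguments": {"delta_pos": [[0,0,0],[0,0,0]], "delta_rot": [[0,0,0],[0,0,0]]}}

```text
t: 1.6
tool_pos: [0.541, 0.2227, 0.4044]
orientation: [-0.0, -0.015, 1.0, -0.0]
wrist_force: [-0.6, 0.9, -0.3]
finger_gap: 1.001
finger_force: 0.0
```

```bash
python3 - <<'E'
from h import *
np.set_printoptions(precision=4,suppress=True)
o=status.get_obs();print(o['t'],o['tool_pos'],o['orientation'],o['joints'])
for cam in('wrist','top','scene'):
  snap(cam,cam+'2')
  for n,z in (('knob_grip',.128),('dispenser',0),('dish',0)):
    for d in models.pinpoint(cam,n):
      r,c=d['point'][0]*480,d['point'][1]*640
      print(cam,n,round(d['conf'],2),round(r),round(c),ray(cam,r,c,z))
E
```

```text
1.6 [0.541  0.2227 0.4044] [-0.0002 -0.0145  0.9999 -0.0002] [-0.5853  0.3865  0.2352  1.4174 -0.0899  1.3487  1.2529]
wrist knob_grip 0.95 234 320 [0.5363 0.2263 0.128 ]
wrist dispenser 0.66 204 323 [0.5389 0.2305 0.    ]
top knob_grip 0.81 193 215 [0.5428 0.2209 0.128 ]
top dispenser 0.83 203 225 [0.5435 0.2221 0.    ]
top dish 0.73 298 261 [0.3207 0.1295 0.    ]
top dish 0.65 223 223 [0.4943 0.2258 0.    ]
scene knob_grip 0.63 177 269 [0.5428 0.2345 0.128 ]
scene dispenser 0.73 216 272 [0.5323 0.2279 0.    ]
scene dish 0.6 222 264 [0.4966 0.2353 0.    ]
scene dish 0.58 272 264 [0.3241 0.1281 0.    ]
```

View pics/wrist2.png

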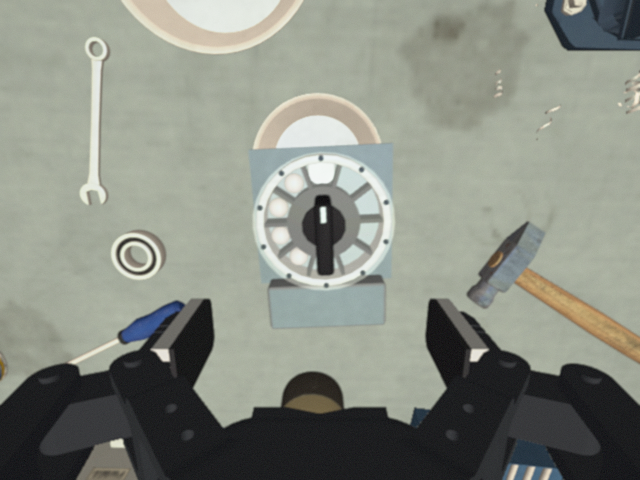

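The wrist picture shows the paddle top from about (323,196) to (325,273), with the index line at (323,212) on the dish side. The cover is centred near (324,220). I'll work out the axis and yaw from these.

```bash
python3 - <<'E'
from h import *
np.set_printoptions(precision=4,suppress=True)
im=cv2.imread('pics/wrist2.png'); g=cv2.cvtColor(im,6)
m=(g[190:280,300:350]<38).astype('uint8')
for r in range(0,90,8):
    x=np.where(m[r])[0]; print(r+190,(x.min()+300,x.max()+300) if len(x) else None)
P=[ray('wrist',r,c,.148) for r,c in((196.5,323),(273,325.5))]
print(P,(P[0]+P[1])/2,'yaw',np.degrees(np.arctan2(*(P[1]-P[0])[1::-1])),np.linalg.norm(P[1]-P[0]))
# plate edges & cover
print('cover',ray('wrist',221,324,.103))
for r,c in((145,250),(144,393),(282,261)): print(ray('wrist',r,c,.075))
E
```

```text
190 None
198 (np.int64(316), np.int64(328))
206 (np.int64(315), np.int64(330))
214 (np.int64(314), np.int64(330))
222 (np.int64(314), np.int64(332))
230 (np.int64(315), np.int64(332))
238 (np.int64(315), np.int64(332))
246 (np.int64(318), np.int64(331))
254 (np.int64(318), np.int64(331))
262 (np.int64(318), np.int64(331))
270 (np.int64(331), np.int64(331))
278 None
[array([0.5073, 0.2256, 0.148 ]), array([0.5587, 0.2292, 0.148 ])] [0.533  0.2274 0.148 ] yaw 3.97114783656592 0.05147947454765449
cover [0.5339 0.2278 0.103 ]
[0.4803 0.1669 0.075 ]
[0.4756 0.281  0.075 ]
[0.5983 0.1743 0.075 ]
```

Request:
{"name": "servo_tool", "arguments": {"delta_pos": [[-0.007,0.005,-0.03],[-0.007,0.005,-0.06],[-0.007,0.005,-0.09],[-0.007,0.005,-0.09],[-0.007,0.005,-0.09]], "delta_rot": [[0,0,0.02],[0,0,0.02],[0,0,0.02],[0,0,0.02],[0,0,0.02]]}}

```text
t: 2.7
tool_pos: [0.5332, 0.2293, 0.315]
orientation: [-0.0, -0.027, 1.0, -0.0]
wrist_force: [-0.2, 0.3, 0.7]
finger_gap: 0.999
finger_force: 0.0
```

```bash
python3 - <<'E'
from h import *
np.set_printoptions(precision=4,suppress=True)
o=status.get_obs();print(o['t'],o['tool_pos'],o['orientation'],o['joints'])
R=np.array
for i in range(1):
  im=snap('wrist','wrist3')
  for d in models.pinpoint('wrist','knob_grip'):
      r,c=d['point'][0]*480,d['point'][1]*640
      print(round(d['conf'],2),round(r),round(c),ray('wrist',r,c,.128))
E
```

```text
2.7 [0.5332 0.2293 0.315 ] [-0.0002 -0.0266  0.9996 -0.0001] [-0.5919  0.438   0.2175  1.5677 -0.1004  1.1472  1.271 ]
0.97 302 311 [0.5415 0.2262 0.128 ]
```

View pics/wrist3.png

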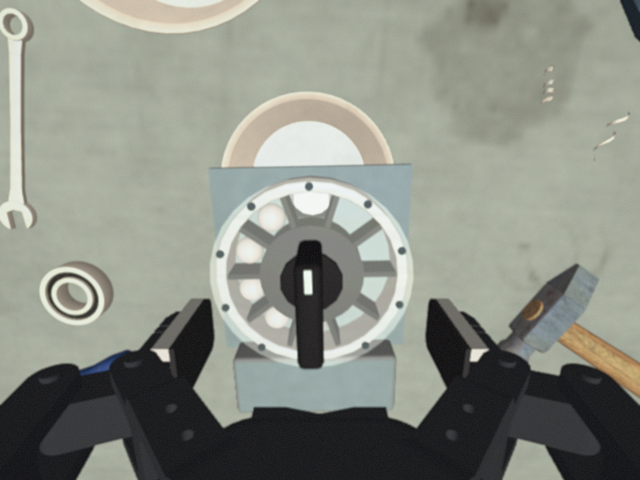

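The paddle now runs upright in the picture, from (311,241) to (311,367). The fingers' middle is near column 319.

```bash
python3 - <<'E'
from h import *
np.set_printoptions(precision=4,suppress=True)
P=[ray('wrist',r,c,.148) for r,c in((241,312),(367.5,310.5))]
print(P,(P[0]+P[1])/2,np.linalg.norm(P[1]-P[0]),np.degrees(np.arctan2(*(P[1]-P[0])[1::-1])))
print('cover',ray('wrist',271,311,.103))
x=[ray('wrist',169,209,.078),ray('wrist',164,411,.078)];print(x,np.linalg.norm(x[1]-x[0]),np.degrees(np.arctan2(*(x[0]-x[1])[:2])))
print(proj('wrist',[.5332,.2293,.16]),status.get_obs()['tool_pos'])
E
```

```text
[array([0.5049, 0.2253, 0.148 ]), array([0.5632, 0.2274, 0.148 ])] [0.5341 0.2263 0.148 ] 0.058316716573700786 2.0818234182238116
cover [0.5355 0.2253 0.103 ]
[array([0.4869, 0.1649, 0.078 ]), array([0.4781, 0.2784, 0.078 ])] 0.11384743271508799 175.54005316784955
(np.float64(320.6418579161958), np.float64(318.30832618306874)) [0.534  0.2295 0.3168]
```

Request:
{"name": "servo_tool", "arguments": {"delta_pos": [[0.002,-0.003,-0.015],[0.002,-0.003,-0.029],[0.002,-0.003,-0.029],[0.002,-0.003,-0.029]], "delta_rot": [[0,0,0],[0,0,0],[0,0,0],[0,0,0]]}}

```text
t: 3.2
tool_pos: [0.5351, 0.2265, 0.286]
orientation: [0.0, -0.027, 1.0, 0.0]
wrist_force: [0.4, 0.4, 0.0]
finger_gap: 0.999
finger_force: 0.0
```

Request:
{"name": "servo_tool", "arguments": {"delta_pos": [[0,0,0],[0,0,0],[0,0,0],[0,0,0],[0,0,0]], "delta_rot": [[0,0,0],[0,0,0],[0,0,0],[0,0,0],[0,0,0]], "jaw": 0.03}}

```text
t: 3.7
tool_pos: [0.5351, 0.2264, 0.2858]
orientation: [0.0, -0.027, 1.0, 0.0]
wrist_force: [-0.4, 0.7, 0.0]
finger_gap: 0.351
finger_force: 0.0
```

```bash
python3 - <<'E'
from h import *
np.set_printoptions(precision=4,suppress=True)
im=snap('wrist','wrist4');o=status.get_obs();print(o['t'],o['tool_pos'],o['orientation'],o['finger_gap'])
E
```

```text
3.75 [0.5351 0.2263 0.2858] [ 0.     -0.0266  0.9996  0.    ] 0.3534414507449904
```

View pics/wrist4.png

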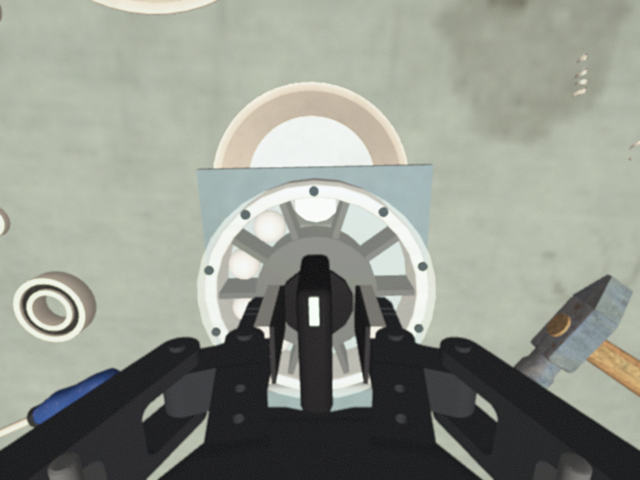

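The paddle is centred between the pads (column 316 against a pad middle of 318), so I'll close.

Request:
{"name": "servo_tool", "arguments": {"delta_pos": [[0,0,0],[0,0,0],[0,0,0],[0,0,0]], "delta_rot": [[0,0,0],[0,0,0],[0,0,0],[0,0,0]], "jaw": 0.0}}

```text
t: 4.15
tool_pos: [0.5351, 0.2252, 0.2858]
orientation: [-0.0, -0.026, 1.0, -0.001]
wrist_force: [-1.7, -3.9, 3.3]
finger_gap: 0.131
finger_force: 59.9
```

Request:
{"name": "servo_tool", "arguments": {"delta_pos": [[0,0,0],[0,0,0],[0,0,0],[0,0,0],[0,0,0]], "delta_rot": [[0,0,-0.13],[0,0,-0.26],[0,0,-0.39],[0,0,-0.51],[0,0,-0.63]]}}

```text
t: 4.65
tool_pos: [0.5353, 0.2265, 0.2859]
orientation: [0.001, 0.286, 0.958, 0.0]
wrist_force: [-0.0, -2.5, 1.8]
finger_gap: 0.133
finger_force: 59.7
```

Request:
{"name": "servo_tool", "arguments": {"delta_pos": [[0,0,0],[0,0,0],[0,0,0],[0,0,0]], "delta_rot": [[0,0,0],[0,0,0],[0,0,0],[0,0,0]]}}

```text
t: 5.05
tool_pos: [0.5353, 0.2264, 0.2859]
orientation: [0.0, 0.284, 0.959, 0.0]
wrist_force: [0.4, -1.1, 1.9]
finger_gap: 0.129
finger_force: 59.6
```

```bash
python3 - <<'E'
from h import *
np.set_printoptions(precision=4,suppress=True)
snap('top','t5');im=snap('wrist','wrist5');o=status.get_obs();print(o['t'],o['tool_pos'],o['orientation'],o['ft_torque'],o['wrist_force'])
for n in('ball_1_center',):
  for cam in ('wrist',):
    for d in models.pinpoint(cam,n): print(cam,d['conf'],np.array(d['point'])*[480,640])
E
```

```text
5.15 [0.5353 0.2264 0.2858] [0.0003 0.2841 0.9588 0.0003] [-0.3364 -0.0725 -0.0354] [ 0.581  -1.0908  1.959 ]
```

View pics/wrist5.png

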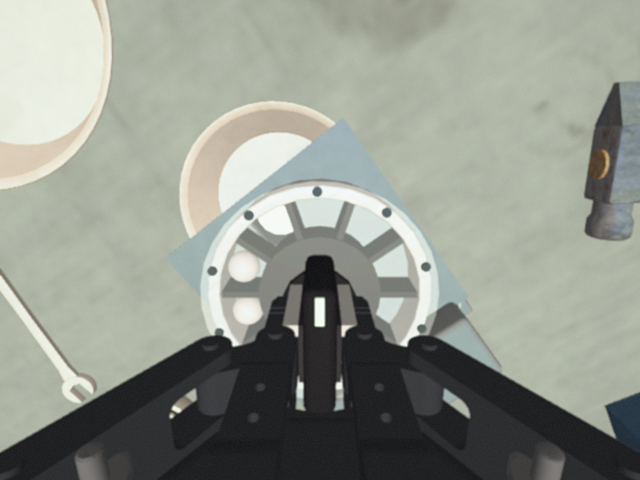

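The paddle is still held squarely after the first click. The open pocket is at (270,215) and the next balls are at (243,265) and (247,310). Now the second click.

Request:
{"name": "servo_tool", "arguments": {"delta_pos": [[0,0,0],[0,0,0],[0,0,0],[0,0,0],[0,0,0]], "delta_rot": [[0,0,-0.13],[0,0,-0.26],[0,0,-0.39],[0,0,-0.51],[0,0,-0.63]]}}

```text
t: 5.7
tool_pos: [0.5361, 0.2273, 0.2859]
orientation: [0.001, 0.569, 0.823, 0.002]
wrist_force: [3.7, 0.6, -1.6]
finger_gap: 0.13
finger_force: 59.2
```

Request:
{"name": "servo_tool", "arguments": {"delta_pos": [[0,0,0],[0,0,0],[0,0,0],[0,0,0]], "delta_rot": [[0,0,0],[0,0,0],[0,0,0],[0,0,0]]}}

```text
t: 6.1
tool_pos: [0.536, 0.2272, 0.2859]
orientation: [0.001, 0.566, 0.824, 0.002]
wrist_force: [5.7, 0.6, -2.4]
finger_gap: 0.136
finger_force: 59.1
```

Request:
{"name": "servo_tool", "arguments": {"delta_pos": [[0,0,0],[0,0,0],[0,0,0],[0,0,0],[0,0,0]], "delta_rot": [[0,0,0],[0,0,0],[0,0,0],[0,0,0],[0,0,0]], "jaw": 0.06}}

```text
t: 6.6
tool_pos: [0.5349, 0.2264, 0.2856]
orientation: [-0.0, 0.567, 0.824, -0.0]
wrist_force: [-0.1, -0.2, -0.0]
finger_gap: 0.702
finger_force: 0.0
```

```bash
python3 - <<'E'
from h import *
np.set_printoptions(precision=4,suppress=True)
im=snap('wrist','wrist6');o=status.get_obs();print(o['t'],o['tool_pos'],o['orientation'],o['finger_gap'])
E
```

```text
6.65 [0.5349 0.2263 0.2856] [-0.0001  0.5673  0.8235 -0.0001] 0.7007659115895243
```

View pics/wrist6.png

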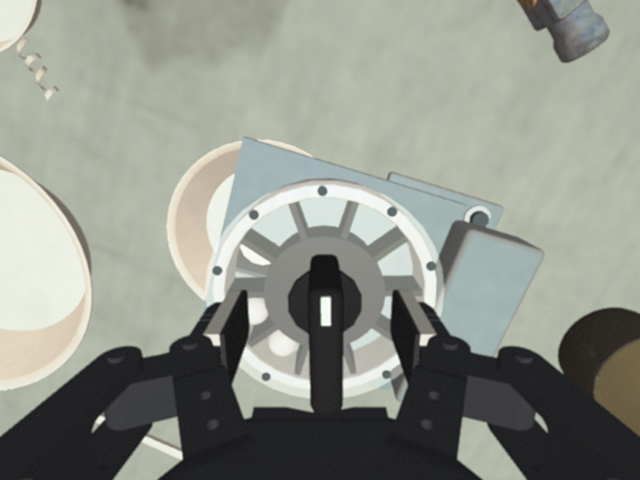

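The paddle is released and at rest, still parallel to the fingers, so it has turned 72°. Now I'll lift off straight up and clear the view.

Request:
{"name": "servo_tool", "arguments": {"delta_pos": [[0,0,0.03],[0,0,0.06],[0,0,0.1],[0,0,0.14],[-0.02,0.02,0.14]], "delta_rot": [[0,0,0],[0,0,0],[0,0,0],[0,0,0],[0,0,0]], "jaw": 0.085}}

```text
t: 7.15
tool_pos: [0.5189, 0.2422, 0.4326]
orientation: [0.005, 0.571, 0.821, 0.005]
wrist_force: [0.7, 0.4, -0.2]
finger_gap: 0.997
finger_force: 0.0
```

Request:
{"name": "servo_tool", "arguments": {"delta_pos": [[-0.03,0.03,0],[-0.06,0.06,0],[-0.1,0.1,0],[-0.13,0.14,0],[-0.13,0.14,0]], "delta_rot": [[0,0,0],[0,0,0],[0,0,0],[0,0,0],[0,0,0]]}}

```text
t: 7.65
tool_pos: [0.3787, 0.3931, 0.4253]
orientation: [-0.003, 0.562, 0.827, 0.0]
wrist_force: [-0.2, 0.5, -0.5]
finger_gap: 0.993
finger_force: 0.0
```

```bash
python3 - <<'E'
from h import *
a=snap('scene','s7')[140:270,210:340];b=snap('top','t7')[145:255,165:275];w=snap('wrist','w7')
r=lambda i,s:cv2.resize(i,s,interpolation=3)
cv2.imwrite('pics/c7.png',np.vstack([np.hstack([r(a,(400,400)),r(b,(400,400))])[:, :],])[:,:,::-1])
o=status.get_obs();print(o['t'],o['tool_pos'],o['wrist_force'])
for cam in('scene','top'):
  for n in('ball_1_center','dish'):
    for d in models.pinpoint(cam,n): print(cam,n,round(d['conf'],2),d['point'][0]*480,d['point'][1]*640)
E
```

```text
7.8 [0.38488208 0.38644245 0.42562531] [ 1.46258456 -0.91618451 -0.25712578]
scene ball_1_center 0.35 218.688 267.00800000000004
scene dish 0.96 272.784 262.01599999999996
scene dish 0.63 224.208 264.128
scene dish 0.62 220.416 277.376
top dish 0.94 219.216 222.52800000000002
top dish 0.81 311.088 184.32
top dish 0.77 298.896 260.672
```

View pics/c7.png

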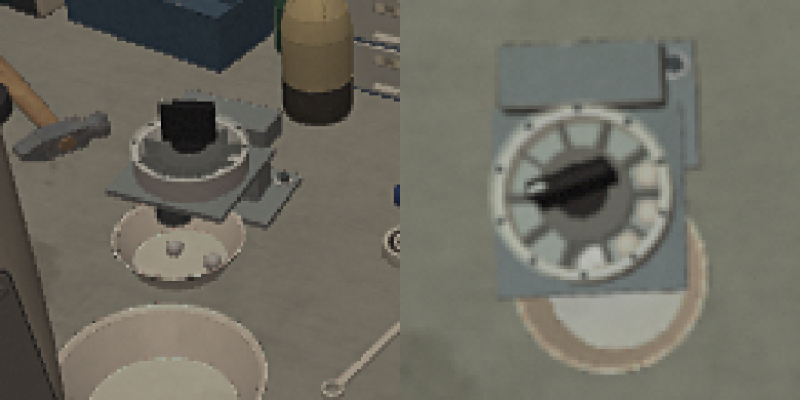

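The dish holds two balls, at crop (174,247) and (212,260). It still stands under the tube, the paddle has turned about 72° clockwise, and the arm is clear.

```bash
python3 -c "
from plant import arm
print(arm.finish_job())"
```

```text
the job is handed in; nothing more can be done
None
```

I turned the knob of the dispenser with the dish two clicks clockwise and let go; two balls lie in the dish, still under the tube, the other knob was never touched, and the job was handed in at about 8 s.

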